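Push the drone battery home in its charging dock

ROBOT

A 6-joint arm with a two-finger parallel gripper is mounted at the origin on the work surface. World frame = base frame: x ahead of the robot, y to its left, z up, the work surface at z = 0. Lengths are in m, angles in rad, forces in N, time in s.
With the tool pointing down it reaches from about 0.35 to 1 m from the base axis. Payload 7.1 kg.
Tool frame: the origin (TCP) lies midway between the tips of the shut fingers; the grasp point (between the pads) lies 19 mm behind it; z points along the fingers, y is the line along which they close (so a half turn about z gives the same grasp; the last joint's range is limited). The gripper opens to 85 mm and grips with 20 to 120 N. Pads are 22 mm wide; open, the fingers measure 114 mm over their backs; the gripper's body (76 mm by 85 mm) begins 54 mm behind the grasp point. The pads swing forward as they close: fully open they stand 13 mm farther back than shut.
Start: joints at [-1.127, 0.423, 1.63, -0, 1.089, -0.019], TCP at [0.279, -0.559, 0.231] pointing down, gripper open.
Joint ranges: [-3, 3], [-0.9, 2.11], [0.09, 2.58], [-1.31, 4.45], [0.11, 2.69], [-2.54, 2.54]. Speed limits (rad/s): [2.39, 2.39, 3.01, 3.14, 3.14, 3.14].

INTERFACE

Orientations are given as a unit quaternion [w, x, y, z].
In Python, from rig import robot gives the robot as it stands. The module is installed in compiled form; this text tells all that it offers.
- The arm moves only by the shell command python3 -m creep 'ROWS' [OPENING] [FORCE]. ROWS is JSON, one flat list of numbers, 6 for each row, row after row: the shift along the tool's x, y, z in m, then the turn, a rotation vector about the tool's x, y, z in rad. In form: [x, y, z, wx, wy, wz, x, y, z, wx, wy, wz, ...]. A call has 1 to 12 rows; each row shifts and turns the commanded pose from where the row before left it, along the tool's axes as they then stand; what a row does not reach is not made up. A row lasts 1/8 s, in which the tool goes at most 62.5 mm and 10.7 degrees, less where a joint would pass 70% of its speed; a pose out of reach is approached as far as the arm can. A call is refused whole if a number of a shift passes 0.0625 or a number of a turn 0.188, either way. A call with a gripper value outside its range is refused whole. OPENING is the finger opening in m, from 0 to 0.0854, set as the call begins (- or left out, the last holds). The fingers move at their own pace and stop on an object; FORCE is the grip in N (left out, the last holds). Time passes only in rows, so rows that do not move let the fingers close. It gives the time, the measured TCP pose, the force, the opening and the grip force at its end, in the units of the state.
- robot.get_obs(): the state, without advancing time (a new reading comes with each control period).
- robot.camera(name): name is "scene" or "top"; returns a dict with "pixels" (420x560x3 uint8, red, green, blue), "z_map" (420x560 float32, m along the optical axis (not along the pixel's ray), 0 where there is no reading), "vfov" (degrees; the focal length in pixels is half the picture's height over the tangent of half this angle, whatever the lens; pixels are square), "cx", "cy" (the principal point, pixels), "view" (4x4, takes a point from world to camera coordinates). Camera axes: x right, y up, looking along -z (the intrinsics and any distortion apply to the point x, -y, -z); pixel columns grow to the right and rows downward; lengths in m; the calibration is good to about 2 mm. A picture is of the moment at which its call begins.
- robot.job_done(): hands the job in; it is judged then, once.
Trained networks look in the newest picture that a camera, given by its name, has taken for a name from the list of things; names that differ only in an ending like _2 or _b are one class to them, and where a whole thing is asked for, a point or a joint stands for the part that bears it (a point fixed in the world has none). Each returns a list of dicts, best first, with "score" (0 to 1); they miss things now and then, are a little off and sometimes report something else, mostly with a low value. They report only what shows in the picture. A call takes as long as a camera call.
- robot.search_frame(camera, query): "rect" ([left, top, right, bottom] in pixels, round what is visible of it).
- robot.tip_of(camera, query): "position" ([row, column] in pixels: a listed point, or the origin of a listed thing).
The state is a dict: "t": time; "joint_pos": joint angles; "joint_vel": joint speeds; "effort": joint torques, N m; "ee_pos": TCP position; "ee_rot": TCP orientation; "wrist_force": force on the tool from outside, world axes, zero at the start; "wrist_torque": the same for the moment, N m; "finger_gap": opening from 0.0 (shut) to 1.0 (fully open); "grip_force": force on a finger pad.
Only numpy, scipy, OpenCV 4.12 (cv2) and the standard library are available. Lean on these libraries where they do the work, as an engineer would, in place of code of your own. Each camera call takes 0.05 s, during which the arm holds its last target. There are 200 camera calls.

TASK

Push the drone's grey battery pack along the bench into the corner of the charging dock, so that one long side lies flush against the aluminium rail and the end with the brass terminals is fully home against the black contact block, then leave it there. Only push it with the fingers: do not pinch it or lift it, keep it flat on the bench, and leave the screwdriver, the motor and the screw jar where they are.

Things in the scene. Friction and masses are not known exactly. Their poses are not given: they have to be found in the camera images.
- dock: Fixed L of aluminium rail and black contact block. Origin: inner corner, bench height. Rail face: plane x=0; rail y -25 to 210 mm, x 0 to 18, 26 high. Contact block face (3 flush brass contacts): plane y=0; block x -72 to 18, y -70 to 0, 46 high. No floor: the battery lies on the bench at -x, +y. Seated battery: origin at (-25, 70, 0) mm, axes parallel to the dock's.
- battery: Loose grey brick, yellow patch and red stripe on top, 50 mm wide (x, over black cheeks), 140 long (y), 36 high, 0.27 to 0.55 kg. Origin: centre of underside. Brass terminals on its -y end, by the red stripe. Starts flat on the bench, clear of the dock, turned up to 0.35 rad from the dock's axes, terminals towards the contact block. Pushing it takes about 1 to 4 N.
- cheek_near: Black flat cheek fixed on the battery's -x long side (away from the rail): 3 x 132 x 28 mm. Origin: its centre, 23.5 mm from the battery's midplane, 18 mm above its underside. Push its outer face to move the battery to the rail. Fingers pressing both cheeks at once is pinching.
- cheek_far: The same cheek on the battery's +x long side, the one that comes to lie against the rail.
- screwdriver: Loose yellow-handled screwdriver, 190 mm long, lying behind the rail. Origin: about the middle of its length, x along the shaft towards the tip. Leave alone.
- motor: Loose small brushless motor standing on the bench, 36 mm across, 40 mm high with its shaft. Origin: centre of its underside. Stands beside the contact block or beyond the other end of the battery. Leave alone.
- screw_jar: Loose closed jar with red cap, 48 mm across, 50 mm high. Origin: centre of its underside. Stands where the motor does not: beside the contact block or beyond the other end of the battery. Leave alone.

How it is judged:
At the end, for the whole second after the job is handed in: The battery lies flat and still on the bench in the dock's corner: its side within 4 mm of the rail, its terminal end within 4 mm of the contact block, parallel to the rail within 0.045 rad (x of battery in the frame of dock between -0.029 and -0.022 m and y of battery in the frame of dock between 0.067 and 0.074 m and angle between the y axis of battery and the y axis of dock, either way round below 0.045 rad and height (world z) of battery below 0.003 m and angle between battery's own z axis and vertical below 0.04 rad and linear speed of battery below 0.01 m/s); the robot touches nothing.
It fails at once if the battery is lifted off the bench (over 5 mm) or tipped (over 0.12 rad) (height (world z) of battery above 0.005 m or angle between battery's own z axis and vertical above 0.12 rad).
It fails at once if the battery is pinched: fingers press on both cheeks at once (contact force between the fingers and cheek_near above 1 N and contact force between the fingers and cheek_far above 1 N).
It fails at once if the screwdriver, motor or jar is moved more than 15 mm (distance of any of screwdriver, motor, screw_jar from where it was at the start of the episode above 0.015 m).
It also fails if it takes over 42 s, if anything falls off the work surface, if the arm or the gripper's body presses on something with over 40 N, if the wrist force passes 120 N, or if a joint passes its speed limit or range.

## Working session

There is one attempt and no reset: what is moved stays moved. The work goes in short steps, Python scripts to look and compute and a shell command to move; the robot and the scene stay as the last step left them, time stands still between calls to the robot, and variables do not carry over. Pictures are saved under pics/ and viewed, at most 10 in all, crops included, and the job is handed in when it is done.

```bash
mkdir -p pics; cat > h.py <<'E'
import numpy as np, cv2
from rig import robot
def pt(c,r,col,z=None):
    f=210/np.tan(np.radians(c['vfov'])/2); inv=np.linalg.inv(c['view'])
    d=np.array([(col-c['cx'])/f,-(r-c['cy'])/f,-1.0])
    if z is None:
        zz=c['z_map'][int(round(r)),int(round(col))]; return (inv@np.r_[d*zz,1])[:3]
    o=inv[:3,3]; w=inv[:3,:3]@d
    return o+w*(z-o[2])/w[2]
def cloud(c):
    f=210/np.tan(np.radians(c['vfov'])/2); inv=np.linalg.inv(c['view'])
    R,C=np.mgrid[:420,:560]; z=c['z_map']
    P=np.stack([(C-c['cx'])/f*z,-(R-c['cy'])/f*z,-z,np.ones_like(z)],-1)@inv.T
    return P[...,:3]
E
python3 - <<'E'
from h import *
o=robot.get_obs(); print(o['t'],o['ee_pos'],o['ee_rot'])
for n in('top','scene'):
    c=robot.camera(n); print(n,[k for k in c],c['vfov'],c['cx'],c['cy']); print(np.linalg.inv(c['view']).round(3))
    cv2.imwrite(f'pics/{n}0.png',c['pixels'][...,::-1])
    for q in['dock','battery','cheek_near','cheek_far','screwdriver','motor','screw_jar']:
        for r in robot.tip_of(n,q)[:2]:
            p=r['position']; print(q,round(r['score'],2),np.round(p),pt(c,*p).round(3))
E
```

```text
0.0 [ 0.27879821 -0.55875905  0.23051673] [-7.66012885e-04  9.73346131e-01  2.29339681e-01 -1.83361841e-04]
top ['pixels', 'z_map', 'vfov', 'cx', 'cy', 'view'] 54.55186575192972 285.49288918481926 206.302808182392
[[-0.039  0.975 -0.22   0.457]
 [-0.999 -0.037  0.015  0.049]
 [ 0.007  0.22   0.975  0.917]
 [ 0.     0.     0.     1.   ]]
dock 0.9 [193. 335.] [ 0.681 -0.076  0.038]
battery 0.8 [237. 274.] [0.589 0.063 0.033]
cheek_near 0.52 [243. 272.] [0.576 0.069 0.03 ]
cheek_far 0.61 [223. 279.] [0.619 0.051 0.035]
screwdriver 0.85 [156. 283.] [0.788 0.035 0.   ]
motor 0.56 [257. 364.] [ 0.539 -0.134  0.022]
screw_jar 0.62 [213. 169.] [0.652 0.296 0.025]
scene ['pixels', 'z_map', 'vfov', 'cx', 'cy', 'view'] 57.54565523365383 286.36250414633713 203.53051250508085
[[ 0.644 -0.501  0.578  1.065]
 [ 0.765  0.424 -0.485 -0.305]
 [-0.002  0.754  0.656  0.509]
 [ 0.     0.     0.     1.   ]]
dock 0.73 [264. 247.] [ 0.71  -0.092  0.02 ]
dock 0.52 [264. 333.] [0.799 0.018 0.018]
battery 0.8 [202. 283.] [0.622 0.057 0.016]
cheek_far 0.71 [203. 286.] [0.625 0.062 0.013]
screwdriver 0.79 [267. 334.] [ 0.795  0.027 -0.   ]
motor 0.73 [232. 172.] [ 0.558 -0.149  0.015]
motor 0.44 [262. 249.] [ 0.709 -0.088  0.023]
screw_jar 0.7 [167. 380.] [0.672 0.293 0.019]
screw_jar 0.31 [264. 246.] [ 0.709 -0.093  0.022]
```

View pics/top0.png

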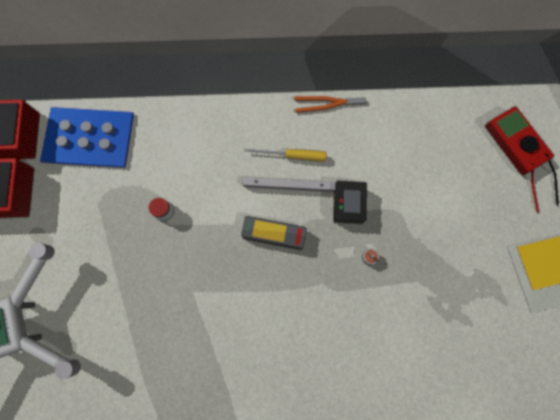

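View pics/scene0.png

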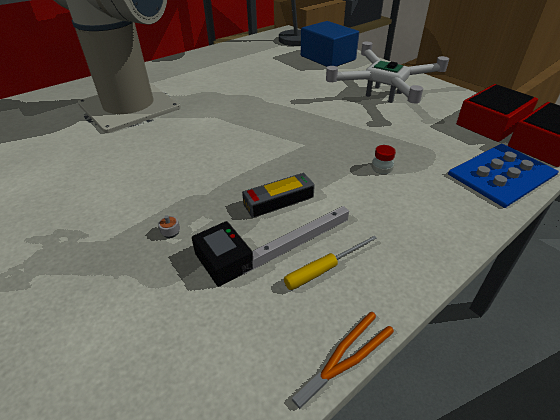

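The top view shows the battery at about (row 232, col 274), the rail from (180,240) to (187,335) and the block at (202,350). The motor is at (257,371) beside the block, and the jar is at (210,160) beyond the battery's other end. Next I fit exact poses from the depth clouds.

```bash
cat > fit.py <<'E'
from h import *
from scipy.optimize import least_squares
def rect(P,lo,hi,box):
    m=(P[...,2]>lo)&(P[...,2]<hi)&(P[...,0]>box[0])&(P[...,0]<box[1])&(P[...,1]>box[2])&(P[...,1]<box[3])
    m=m.astype(np.uint8); n,l,s,_=cv2.connectedComponentsWithStats(m)
    k=1+np.argmax(s[1:,4]); q=P[l==k]
    (c,sz,a)=cv2.minAreaRect(q[:,:2].astype(np.float32)*1000)
    # long axis angle towards +y
    if sz[0]>sz[1]: L,W,t=sz[0],sz[1],np.radians(a)
    else: L,W,t=sz[1],sz[0],np.radians(a)+np.pi/2
    t=(t+np.pi)%np.pi   # dir of the long axis from world x
    return np.round(c,1),round(L,1),round(W,1),round(t-np.pi/2,3),len(q),round(np.median(q[:,2]),4)
if __name__=='__main__':
    for n in('top','scene'):
        c=robot.camera(n);P=cloud(c);print(n)
        print(' bench z',np.median(P[240:260,200:215,2]) if n=='top' else '')
        for nm,lo,hi,b in[('bat',.029,.043,(.5,.66,-.03,.17)),('rail',.018,.033,(.655,.76,-.04,.25)),('block',.039,.053,(.6,.76,-.2,0.0)),('motor',.012,.05,(.5,.61,-.2,-.1)),('jar',.01,.06,(.55,.75,.22,.36))]:
            print(nm,rect(P,lo,hi,b))
E
python3 fit.py
```

```text
top
 bench z -0.0009664746212405539
bat (array([599.8,  63.5]), 139.5, 50.1, np.float64(-0.234), 1407, np.float64(0.0351))
rail (array([712.9,  45.1]), 169.6, 19.1, np.float64(-0.091), 610, np.float64(0.0248))
block (array([ 662.9, -109. ]), 91.4, 69.0, np.float64(1.488), 1248, np.float64(0.0453))
motor (array([ 538.7, -146.3]), 34.3, 33.0, np.float64(-0.02), 221, np.float64(0.0254))
jar (array([660.8, 312.7]), 46.9, 45.0, np.float64(0.225), 456, np.float64(0.0479))
scene
 bench z 
bat (array([602.2,  64.1]), 141.1, 50.2, np.float64(-0.216), 1227, np.float64(0.0365))
rail (array([714.7,  45.2]), 171.7, 20.1, np.float64(-0.086), 864, np.float64(0.0261))
block (array([ 664. , -109.3]), 90.7, 70.5, np.float64(1.476), 1797, np.float64(0.0466))
motor (array([ 541.9, -147.1]), 35.2, 34.5, np.float64(-0.156), 325, np.float64(0.0265))
jar (array([663.2, 311.7]), 44.8, 44.8, np.float64(1.017), 500, np.float64(0.0393))
```

```bash
python3 -m creep '[0,0,0,0,0,0.184, 0,0,0,0,0,0.184, 0,0,0,0,0,0.184, 0.016,-0.05,0,0,0,0, 0.016,-0.05,0,0,0,0, 0.016,-0.05,0,0,0,0, 0.016,-0.05,0,0,0,0, 0.016,-0.05,0,0,0,0, 0.016,-0.05,0,0,0,0, 0.016,-0.05,0,0,0,0, 0.016,-0.05,0,0,0,0, 0.016,-0.05,0,0,0,0]' 0.085
cat > d.py <<'E'
import numpy as np,sys
from rig import robot
from scipy.spatial.transform import Rotation as R
o=robot.get_obs(); p=np.array(o['ee_pos'])*1000; q=o['ee_rot']; M=R.from_quat(q,scalar_first=True).as_matrix()
t=0.088; ex=np.array([np.cos(t),-np.sin(t)]); ey=np.array([np.sin(t),np.cos(t)]); c=np.array([693.4,-76.6])
print('t',round(o['t'],2),'dock xy',((p[:2]-c)@np.c_[ex,ey]).round(1),'z',p[2].round(1),'yaw',round(float(np.arctan2(M[1,0],M[0,0])),3),'tilt',M[:2,2].round(3),'F',np.round(o['wrist_force'],1),'gap',o['finger_gap'])
if len(sys.argv)>1:
    g=np.array([float(a) for a in sys.argv[1:4]]); w=np.r_[c+g[0]*ex+g[1]*ey,g[2]]; print('tool shift mm',(M.T@(w-p)).round(1))
E
python3 d.py -165 132 60
```

```text
t: 2.4
ee_pos: [0.4632, -0.1223, 0.2316]
ee_rot: [0.0, 0.999, -0.045, 0.0]
wrist_force: [0.6, -0.2, -0.5]
finger_gap: 0.996
grip_force: 0.0
t 2.4 dock xy [-225.3  -65.7] z 231.6 yaw -0.089 tilt [ 0.001 -0.   ] F [ 0.6 -0.2 -0.5] gap 0.9956068760251181
tool shift mm [  59.9 -197.9  171.7]
```

```bash
python3 -m creep '[0.015,-0.0495,0.03,0,0,0, 0.015,-0.0495,0.03,0,0,0, 0.015,-0.0495,0.03,0,0,0, 0.015,-0.0495,0.03,0,0,0, 0,0,0.052,0,0,0, 0,0,0,0,0,0]' ; python3 d.py -165 132 2; python3 - <<'E'
from h import *
c=robot.camera('scene'); cv2.imwrite('pics/s1.png',c['pixels'][...,::-1])
E
```

```text
t: 3.15
ee_pos: [0.5369, 0.0683, 0.0561]
ee_rot: [0.001, 0.999, -0.044, -0.004]
wrist_force: [-0.7, -0.4, -0.1]
finger_gap: 0.996
grip_force: 0.0
t 3.15 dock xy [-168.7  130.6] z 56.1 yaw -0.088 tilt [-0.008 -0.001] F [-0.7 -0.4 -0.1] gap 0.9958792116297933
tool shift mm [ 4.1 -1.5 54.1]
```

View pics/s1.png

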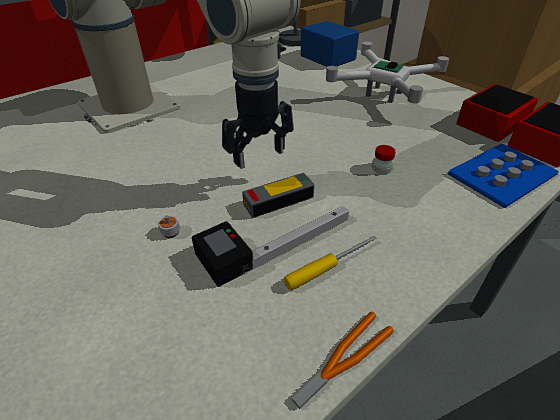

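The fingers hang at about (155,240) and (145,282), behind the battery's near cheek, with nothing in the way. I lower them and start pushing.

```bash
python3 -m creep '[0,0,0.027,0,0,0, 0,0,0.026,0,0,0, 0,0,0,0,0,0, 0.008,0,0,0,0,0, 0.008,0,0,0,0,0, 0.008,0,0,0,0,0, 0.008,0,0,0,0,0, 0.008,0,0,0,0,0, 0.008,0,0,0,0,0, 0.008,0,0,0,0,0, 0.008,0,0,0,0,0]'; python3 d.py; cat >> fit.py <<'E'
def bat():
    t=0.088; ex=np.array([np.cos(t),-np.sin(t)]); ey=np.array([np.sin(t),np.cos(t)]); k=np.array([693.4,-76.6])
    for n in('top','scene'):
        c=robot.camera(n);P=cloud(c)
        xy=(P[...,:2]*1000-k)@np.c_[ex,ey]
        P=np.dstack([xy/1000,P[...,2:]])
        print(n,rect(P,.03 if n=='scene' else .029,.042,(-.2,.006,.003,.25)))
    return
E
python3 -c "from fit import *; bat()"
```

```text
t: 4.58
ee_pos: [0.6042, 0.0623, 0.0062]
ee_rot: [0.0, 0.999, -0.045, -0.0]
wrist_force: [-2.1, -0.1, 0.8]
finger_gap: 0.994
grip_force: 1.3
t 4.58 dock xy [-101.1  130.5] z 6.2 yaw -0.089 tilt [-0.  0.] F [-2.1 -0.1  0.8] gap 0.994022094080133Traceback (most recent call last):
  File "<string>", line 1, in <module>
    from fit import *; bat()
                       ~~~^^
  File "fit.py", line 25, in bat
    print(n,rect(P,.03 if n=='scene' else .029,.042,(-.2,.006,.003,.25)))
            ~~~~^^^^^^^^^^^^^^^^^^^^^^^^^^^^^^^^^^^^^^^^^^^^^^^^^^^^^^^^
  File "fit.py", line 6, in rect
    k=1+np.argmax(s[1:,4]); q=P[l==k]
        ~~~~~~~~~^^^^^^^^^
    return _wrapfunc(a, 'argmax', axis=axis, out=out, **kwds)
    return bound(*args, **kwds)
ValueError: attempt to get argmax of an empty sequence
```

```bash
sed -i "s/for n in('top','scene'):\n        c=robot.camera(n);P=cloud(c)\n        xy/&/; s/        print(n,rect(P,.03 if.*/        try: print(n,rect(P,.03,.042,(-.2,.006,.003,.25)))\n        except ValueError: print(n,'hidden')/" fit.py; python3 -c "from fit import *; bat()"; python3 - <<'E'
from h import *
c=robot.camera('scene'); cv2.imwrite('pics/s2.png',cv2.resize(c['pixels'][80:290,150:430,::-1],(800,600)))
E
```

```text
top hidden
scene (array([-73.1, 133.4]), 140.5, 72.4, np.float64(0.023), 1394, np.float64(0.0365))
```

View pics/s2.png

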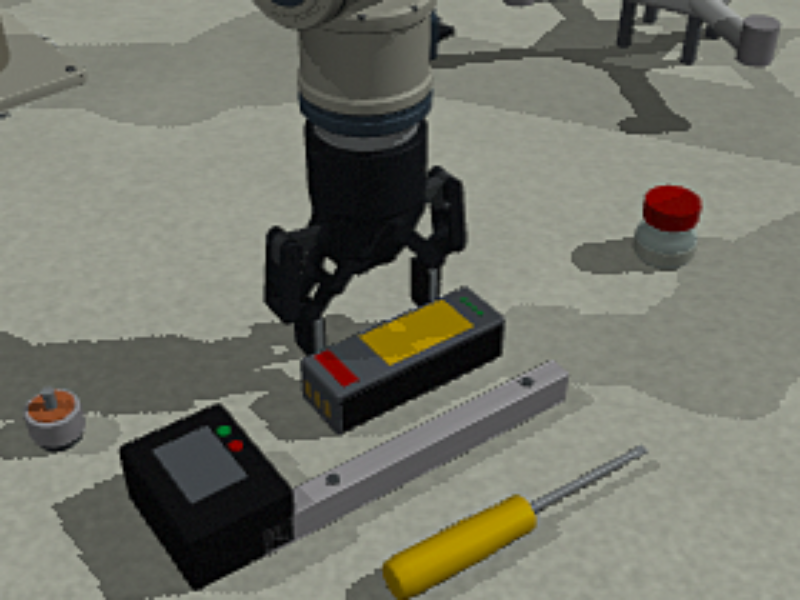

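Both fingers now lie on the near cheek, and the battery (crop about (360,400)) is parallel to the rail. I push 31 mm more, then back off and rise.

```bash
python3 -m creep '[0.008,0,0,0,0,0, 0.008,0,0,0,0,0, 0.008,0,0,0,0,0, 0.007,0,0,0,0,0, 0,0,0,0,0,0]'; python3 d.py;  python3 -m creep '[-0.015,0,0,0,0,0, -0.03,0,0,0,0,0, 0,0,-0.05,0,0,0,  0,0,-0.05,0,0,0, 0,-0.05,0,0,0,0, 0,-0.05,0,0,0,0, 0,-0.05,0,0,0,0, 0,0,0,0,0,0, 0,0,0,0,0,0]' 0; python3 -c "from fit import *; bat()"; python3 d.py -25 232 60
```

```text
t: 5.4
ee_pos: [0.6358, 0.0595, 0.0065]
ee_rot: [-0.0, 0.999, -0.045, 0.001]
wrist_force: [0.2, 0.8, -0.6]
finger_gap: 0.996
grip_force: 0.0
t 5.4 dock xy [-69.3 130.5] z 6.5 yaw -0.089 tilt [0.002 0.   ] F [ 0.2  0.8 -0.6] gap 0.9960261266389321
t: 6.52
ee_pos: [0.6019, 0.2127, 0.1061]
ee_rot: [0.0, 0.999, -0.044, -0.0]
wrist_force: [0.7, -0.1, -0.1]
finger_gap: -0.001
grip_force: 0.0
top (array([-33.8, 133.7]), 139.2, 50.4, np.float64(-0.005), 1313, np.float64(0.0351))
scene (array([-31.6, 134. ]), 140.3, 49.0, np.float64(-0.005), 1400, np.float64(0.0365))
t 6.62 dock xy [-116.   279.3] z 106.2 yaw -0.09 tilt [-0.001 -0.   ] F [-0.7  0.1 -0.4] gap -0.0030927707629573296
tool shift mm [91.1 47.  46.1]
```

```bash
python3 -m creep '[0.042,0.02,0,0,0,0, 0.0425,0.019,0,0,0,0, 0,0,0.047,0,0,0, 0,0,0.045,0,0,0, 0,0,0,0,0,0]'; python3 d.py -32 240 12; python3 -m creep '[0,0.009,0,0,0,0, 0,0.008,0,0,0,0, 0,0.008,0,0,0,0, 0,0.008,0,0,0,0, 0,0.008,0,0,0,0, 0,0.008,0,0,0,0, 0,0,0,0,0,0]'; python3 d.py;python3 -c "from fit import *; bat()"
```

```text
t: 7.25
ee_pos: [0.6804, 0.1643, 0.0104]
ee_rot: [0.001, 0.999, -0.046, -0.004]
wrist_force: [-0.1, -0.5, 0.3]
finger_gap: -0.002
grip_force: 0.0
t 7.25 dock xy [-34.2 238.8] z 10.4 yaw -0.091 tilt [-0.008 -0.002] F [-0.1 -0.5  0.3] gap -0.0023883229066432653
tool shift mm [ 2.1 -1.2 -1.6]
t: 8.12
ee_pos: [0.679, 0.1168, 0.014]
ee_rot: [0.0, 0.999, -0.045, -0.0]
wrist_force: [0.8, 0.5, 0.3]
finger_gap: -0.003
grip_force: 0.0
t 8.12 dock xy [-31.3 191.3] z 14.0 yaw -0.09 tilt [-0.001 -0.001] F [0.8 0.5 0.3] gap -0.0029761595733207007
top (array([-34.7,  72.8]), 69.6, 51.0, np.float64(0.036), 579, np.float64(0.035))
scene (array([-32.9, 120.8]), 168.5, 49.8, np.float64(-0.001), 1529, np.float64(0.0366))
```

```bash
python3 -m creep '[0,0.008,0,0,0,0, 0,0.008,0,0,0,0, 0,0.008,0,0,0,0, 0,0.006,0,0,0,0, 0,0.003,0,0,0,0, 0,0.002,0,0,0,0, 0,0.002,0,0,0,0, 0,0,0,0,0,0]'; python3 d.py;python3 -c "from fit import *; bat()"
```

```text
t: 9.22
ee_pos: [0.6762, 0.0808, 0.0144]
ee_rot: [0.0, 0.999, -0.045, 0.0]
wrist_force: [-0.1, 0.7, -0.7]
finger_gap: 0.001
grip_force: 0.1
t 9.22 dock xy [-31.  155.3] z 14.4 yaw -0.089 tilt [-0. -0.] F [-0.1  0.7 -0.7] gap 0.00116335421970645
top (array([-34.4,  28.2]), 49.4, 47.9, np.float64(-0.025), 279, np.float64(0.0353))
scene (array([-32. ,  86.4]), 167.1, 49.4, np.float64(-0.012), 1584, np.float64(0.0365))
```

```bash
python3 -m creep '[0,0.001,0,0,0,0, 0,0.001,0,0,0,0]'|grep -E 'force'; python3 d.py;python3 -m creep '[0,0.001,0,0,0,0, 0,0,0,0,0,0]'|grep -E 'force';python3 d.py
```

```text
wrist_force: [0.4, 3.4, -0.2]
grip_force: 1.9
t 9.57 dock xy [-30.9 153.6] z 14.4 yaw -0.089 tilt [0. 0.] F [ 0.4  3.4 -0.2] gap 8.079817854305777e-05
wrist_force: [0.2, 6.9, -0.3]
grip_force: 3.5
t 9.82 dock xy [-31.  153.6] z 14.5 yaw -0.089 tilt [0.    0.001] F [ 0.2  6.9 -0.3] gap 0.0030968462945404123
```

The push stalled at 7 N, so the terminal end is home. Next is the final cheek push against the rail.

```bash
python3 -m creep '[0,-0.015,0,0,0,0, 0,0,-0.035,0,0,0, 0,0,-0.035,0,0,0, -0.044,0,0,0,0,0, -0.045,0.047,0,0,0,0, 0,0.047,0,0,0,0]'|grep force; python3 -m creep '[0,0,0,0,0,0, 0,0,0,0,0,0, 0,0,0,0,0,0, 0,0,0,0,0,0, 0,0,0,0,0,0]' 0.085|grep -E 'gap'; python3 d.py -105 75 5; python3 -c "from fit import *; bat()"
```

```text
wrist_force: [0.6, -0.2, 1.0]
grip_force: 0.0
finger_gap: 0.995
t 11.2 dock xy [-118.4   76. ] z 84.2 yaw -0.088 tilt [-0.  0.] F [-0.2 -0.4 -0.1] gap 0.9948266403789877
tool shift mm [13.4  1.  79.2]
top (array([-42.2, 124.8]), 29.1, 0.0, np.float64(-1.518), 14, np.float64(0.0357))
scene (array([-32.4,  71.1]), 136.1, 49.3, np.float64(-0.007), 1503, np.float64(0.0366))
```

```bash
python3 -m creep '[0,0,0.04,0,0,0, 0,0,0.038,0,0,0, 0,0,0,0,0,0, 0.014,0,0,0,0,0, 0.014,0,0,0,0,0, 0.014,0,0,0,0,0, 0.004,0,0,0,0,0, 0.003,0,0,0,0,0, 0.002,0,0,0,0,0, 0.001,0,0,0,0,0, 0.001,0,0,0,0,0]'|grep force; python3 d.py
```

```text
wrist_force: [-1.5, 0.2, -0.9]
grip_force: 0.9
t 12.68 dock xy [-65.7  75.3] z 6.1 yaw -0.089 tilt [-0.001  0.   ] F [-1.5  0.2 -0.9] gap 0.9950225471890776
```

```bash
for i in 1; do python3 -m creep '[0.001,0,0,0,0,0, 0.001,0,0,0,0,0]'|grep force; python3 d.py; done; python3 -m creep '[0.001,0,0,0,0,0, 0,0,0,0,0,0]'|grep force; python3 d.py
```

```text
wrist_force: [-1.5, -0.3, -1.0]
grip_force: 0.8
t 12.93 dock xy [-63.3  75.3] z 6.2 yaw -0.089 tilt [-0.  0.] F [-1.5 -0.3 -1. ] gap 0.9941009034743539
wrist_force: [-1.0, -0.6, -1.0]
grip_force: 0.6
t 13.18 dock xy [-62.1  75.3] z 6.3 yaw -0.089 tilt [0. 0.] F [-1.  -0.6 -1. ] gap 0.9956421777086576
```

```bash
python3 -m creep '[0.001,0,0,0,0,0, 0.001,0,0,0,0,0]'|grep wrist; python3 d.py;  python3 -m creep '[0.001,0,0,0,0,0, 0,0,0,0,0,0]'|grep wrist; python3 d.py; python3 -c "from fit import *; bat()"
```

```text
wrist_force: [-3.7, 1.9, 0.3]
t 13.43 dock xy [-60.4  75.3] z 6.3 yaw -0.089 tilt [-0.  0.] F [-3.7  1.9  0.3] gap 0.9975247629369749
wrist_force: [-6.0, 1.3, 3.1]
t 13.68 dock xy [-60.4  75.3] z 6.3 yaw -0.089 tilt [-0.002  0.   ] F [-6.   1.3  3.1] gap 0.9957081161768051
top (array([ -7.6, 119.9]), 9.3, 0.0, np.float64(-1.519), 5, np.float64(0.034))
scene (array([-34.7,  71. ]), 136.5, 72.3, np.float64(0.02), 1638, np.float64(0.0366))
```

```bash
python3 -m creep '[0.001,0,0,0,0,0, 0,0,0,0,0,0, -0.015,0,0,0,0,0, -0.04,0,0,0,0,0, 0,0,-0.06,0,0,0, 0,0,-0.06,0,0,0, -0.05,0,0,0,0,0, -0.05,0,0,0,0,0, -0.05,0,0,0,0,0, 0,0,0,0,0,0]'|grep force; sed -i 's/.006,.003,.25/.006,-.006,.25/' fit.py; python3 d.py; python3 - <<'E'
from fit import *
bat()
for n in('top','scene'):
    c=robot.camera(n);P=cloud(c)
    for b in[('motor',.012,.05,(.5,.61,-.2,-.1)),('jar',.01,.06,(.55,.75,.22,.36)),('block',.041,.053,(.6,.76,-.2,0.0))]:
        try: print(b[0],rect(P,*b[1:]))
        except ValueError: print(b[0],'hidden')
    cv2.imwrite(f'pics/{n}3.png',cv2.resize(c['pixels'][130:290,180:400,::-1] if n=='top' else c['pixels'][140:300,150:370,::-1],(800,582)))
E
```

```text
wrist_force: [1.2, -0.0, -0.1]
grip_force: 0.0
t 15.03 dock xy [-267.6   75.3] z 126.1 yaw -0.089 tilt [-0.002 -0.   ] F [ 1.2 -0.  -0.1] gap 0.9973150068332597
top (array([-25. ,  68.4]), 141.6, 55.0, np.float64(0.043), 1344, np.float64(0.0351))
scene (array([-23.1,  70.9]), 136.9, 49.3, np.float64(0.01), 1548, np.float64(0.0366))
motor (array([ 538.8, -146.5]), 33.9, 33.3, np.float64(-0.106), 221, np.float64(0.0258))
jar (array([660.7, 312.6]), 47.0, 44.4, np.float64(0.297), 453, np.float64(0.0478))
block (array([ 662.5, -109.1]), 90.0, 68.7, np.float64(1.48), 1222, np.float64(0.0453))
motor (array([ 541.1, -147. ]), 35.4, 34.5, np.float64(-0.364), 325, np.float64(0.0265))
jar (array([663.8, 311.9]), 44.7, 44.7, np.float64(-0.578), 497, np.float64(0.0396))
block (array([ 663.8, -109. ]), 91.6, 70.6, np.float64(1.475), 1751, np.float64(0.0467))
```

View pics/top3.png

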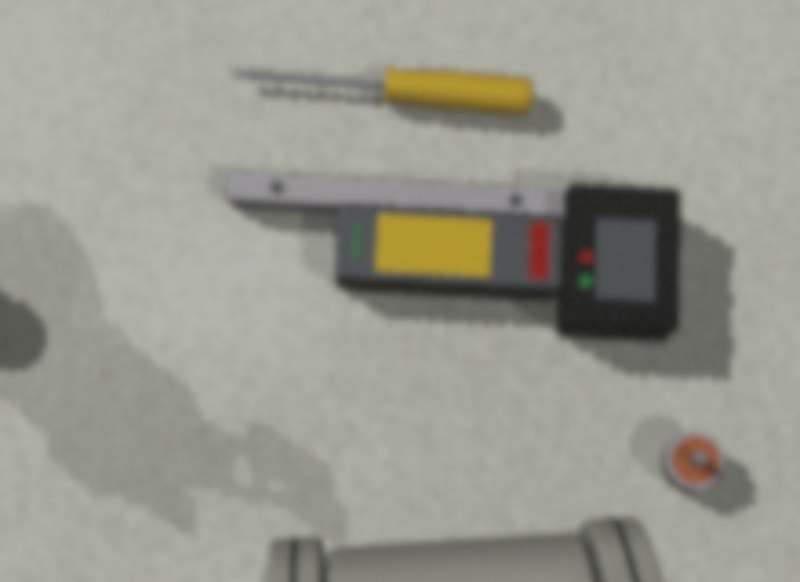

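View pics/scene3.png

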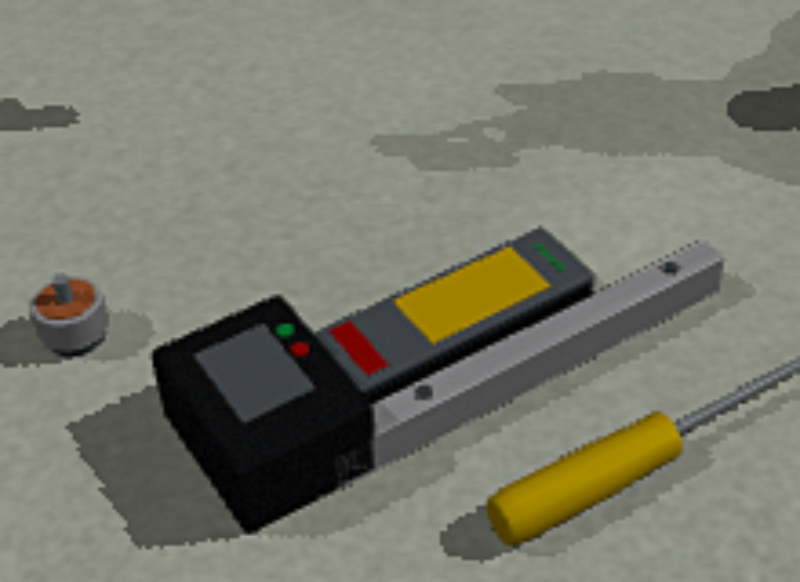

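Both pictures show the battery flush along the rail and butted against the block; in the top crop it spans about (340–565, 205–295). The far end measures y≈139 mm in the dock frame, which is the seated value. The motor and jar have not moved, and the arm is clear.

```bash
python3 -c "from rig import robot; print(robot.job_done())"
```

```text
the job is handed in; nothing more can be done
None
```

The battery is in the dock's corner, flush against the rail and home against the contact block as measured from the cameras; the job is handed in at about 15 of the 42 s, but no verdict came back.

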